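# Quarter-turn lock of a water filter cartridge

## Robot

A 6-joint arm with a two-finger parallel gripper is mounted at the origin on a cart in front of the work surface, level with it; the furniture and walls round the work are solid. World frame = base frame: x ahead of the robot, y to its left, z up, the work surface at z = 0. Lengths are in m, angles in rad, forces in N, time in s.
With the tool pointing down it reaches from about 0.35 to 0.85 m from the base axis. Payload 8.1 kg.
Tool frame: the origin (TCP) lies at the centre of the arm's flange, where the gripper is bolted on; the fingertips stand 186 mm ahead of it and the grasp point (between the pads) lies 167 mm ahead of it; z points along the fingers, y is the line along which they close (so a half turn about z gives the same grasp; the last joint's range is limited). The gripper opens to 93 mm and grips with 3 to 60 N. Pads are 15 mm wide; open, the fingers measure 128 mm over their backs; the gripper's body (75 mm by 188 mm) begins 65 mm behind the grasp point.
Start: joints at [-1.337, 0.13, 1.488, -0, 1.523, -0.085], TCP at [0.188, -0.57, 0.405] pointing down, gripper open.
Joint ranges: [-2.96, 2.96], [-0.89, 2.26], [0.02, 2.5], [-1.34, 4.48], [0, 2.73], [-2.66, 2.66]. Speed limits (rad/s): [2.39, 2.39, 2.79, 3.14, 3.14, 3.14].

## Interface

Orientations are given as a rotation vector (axis times angle).
In Python, from plant import read_state, read_camera, camera_params, robot gives the robot as it stands.
- The arm moves only by the tool carry_out, never from a script. Its argument "targets" is a list of rows, each an object of numbers: "hand": the opening in per cent of the stroke, from 0 (shut) to 100 (fully open); "x", "y", "z": the shift along the tool's x, y, z in m; "ax", "ay", "az": the turn, a rotation vector about the tool's x, y, z in rad. In form: [{"hand": .., "x": .., "y": .., "z": .., "ax": .., "ay": .., "az": ..}, ...]. A call has 1 to 8 rows; each row is the pose to reach, as a shift and turn from the pose commanded when the call began, along the tool's axes at that moment; what a row does not reach only later rows make up. A row lasts 1/8 s, in which the tool goes at most 62.5 mm and 10.7 degrees, less where a joint would pass 70% of its speed; a pose out of reach is approached as far as the arm can. A call with a gripper value outside its range is refused whole. The fingers move at their own pace and stop on an object; "newtons" is the grip in N (left out, the last holds). Time passes only in rows, so rows that repeat a pose let the fingers close. It gives the time, the measured TCP pose, the force, the opening and the grip force at its end, in the units of the state.
- read_state(): the state, without advancing time (a new reading comes with each control period).
- read_camera(name): name is "side" or "top"; returns (picture, depth): 384x512x3 uint8, blue, green, red; 384x512 float32, m along the optical axis (not along the pixel's ray), 0 where there is no reading.
- camera_params(name): a dict with "fx", "fy", "cx", "cy" (pixels), "position" and "rotation" of the camera in the world. Camera axes: x right, y up, looking along -z (the intrinsics and any distortion apply to the point x, -y, -z); pixel columns grow to the right and rows downward; lengths in m; the calibration is good to about 2 mm. A picture is of the moment at which its call begins. camera_params takes no time and is no camera call.
- robot.close_job(): hands the job in; it is judged then, once.
The state is a dict: "t": time; "q": joint angles; "dq": joint speeds; "joint_torque": joint torques, N m; "tool_pos": TCP position; "orientation": TCP orientation; "force": force on the tool from outside, world axes, zero at the start; "wrist_torque": the same for the moment, N m; "opening": finger opening in m; "gripper_force": force on a finger pad.
Only numpy, scipy, OpenCV 4.12 (cv2) and the standard library are available. Lean on these libraries where they do the work, as an engineer would, in place of code of your own. Each camera call takes 0.05 s, during which the arm holds its last target. There are 200 camera calls.

## Task

Fit the spare cartridge from the wooden stand into the countertop water filter: pass its T-shaped foot through the slot, press it down gently against the spring until it can turn, give it a quarter turn clockwise (seen from above) to the stop, then let it come up so that it is locked, and let go of it. How deep the socket sits in the housing is not known, so feel for it: never load the cartridge against the filter with more than 35 N, and leave the other things on the worktop where they are.

Things in the scene. Friction and masses are not known exactly. Their poses are not given: they have to be found in the camera images.
- cartridge: spare filter cartridge, 128 mm tall, 105-210 g, upright; origin: centre of the underside of its T-foot, z up. T-foot: bar 44 (its x) x 12 x 10 mm high, lowest 4 mm narrowed to 40 x 8 mm as lead-in; neck 12 mm across up to z = 52; round body 42 mm across, z = 52 to 97. At the start its body rests on the stand's top, foot in the stand's slot. A half turn makes no difference to the foot.
- wing (a point): middle of the cartridge's flat upright wing grip, 112 mm above the cartridge's origin, same axes: 36 mm long (x, along the foot's bar), 14 mm thick (y), z = 96 to 128 mm. Take it by its two flat sides.
- stand: fixed wooden block, 80 (its x) x 64 x 56 mm high, origin at the centre of its underside, with an upright slot 53 (x) x 21 mm through it in which the cartridge's neck and foot hang; lift straight up.
- filter: fixed water filter: square white housing 104 x 104 mm on a foot plate 116 x 116 mm, origin at the centre of the underside, hose connector on its +x side. A square well 66 mm wide holds the metal socket, centred; slot 48 mm (along the filter's x) x 16 mm, 3 mm chamfer round it. The socket's top lies 0 to 28 mm below the housing's rim, different each time and not measured: feel for it.
- rim (a point): centre of the housing's rim, 62 mm above the filter's origin. Depths below the SOCKET's top (itself 0 to 28 mm lower): sprung rubber pad starts 9 mm down (3 N, plus 1 N per mm); the bar can turn when the foot's underside is over 18 mm down (12 N); hard floor at 21 mm (15 N, then rigid). It turns clockwise only, to side stops at 90 deg (5 deg play); let up there, the spring lifts it into a notch, underside 15 mm down: locked.
- mug: mug with handle, 78 x 116 x 101 mm, bystander; origin at its underside
- tin: food tin, 57 mm across, 72 mm tall, bystander; origin at its underside
- teaspoon: teaspoon, 137 x 28 x 13 mm, lying on the worktop, bystander; origin at its underside
- lime: lime fruit, 57 x 46 x 45 mm, bystander; origin at its underside
- salt: salt shaker, 44 mm across, 90 mm tall, bystander; origin at its underside
Mind the look-alikes: they are no part of the job. Leave any yellow look-alike of the cartridge alone.

How it is judged:
By the outcome, as a careful person would: the job done as asked, in the order asked, and still so for the second after the job is handed in, with the robot touching nothing.
It also fails if it takes over 61 s, if anything falls off the work surface, if the arm or the gripper's body presses on something with over 40 N, if the wrist force passes 120 N, or if a joint passes its speed limit or range.

## Working session

There is one attempt and no reset: what is moved stays moved. The work goes in short steps, Python scripts to look and compute and a tool call to move; the robot and the scene stay as the last step left them, time stands still between calls to the robot, and variables do not carry over. Pictures are saved under pics/ and viewed, at most 10 in all, crops included, and the job is handed in when it is done.

Besides the shell and the picture viewer there is one more tool, called after "Call:" as name([rows], argument=value, ...), one row to a line, values as JSON. carry_out: Moves the arm, as the interface text tells. Its arguments: {"type":"object","properties":{"targets":{"type":"array","items":{"type":"object","properties":{"hand":{"type":"number"},"x":{"type":"number"},"y":{"type":"number"},"z":{"type":"number"},"ax":{"type":"number"},"ay":{"type":"number"},"az":{"type":"number"}}}},"newtons":{"type":"number"}},"required":["targets"]}

```bash
mkdir -p pics; ls; python3 - <<'E'
from plant import *
import cv2
for n in("side","top"):
    p,d=read_camera(n);cv2.imwrite(f"pics/{n}0.png",p)
    import numpy as np;np.savez(f"{n}0.npz",p=p,d=d)
    print(n,camera_params(n))
print(read_state())
E
```

```text
pics
side {'fx': 390.6861420446961, 'fy': 390.6861420446961, 'cx': 262.4316568897637, 'cy': 194.66932240660196, 'position': array([ 0.64011501, -1.18031925,  0.79700141]), 'rotation': array([1.04708046, 0.03564907, 0.04642042])}
top {'fx': 444.2110154318657, 'fy': 444.2110154318657, 'cx': 258.667905950058, 'cy': 187.51918078745217, 'position': array([-0.58926908, -0.0341517 ,  1.51440325]), 'rotation': array([ 0.56019824, -0.50262354, -1.41934682])}
{'t': 0.1, 'q': array([-1.33741789e+00,  1.31081118e-01,  1.48914278e+00,  3.49886607e-06,
        1.52298556e+00, -8.53726165e-02]), 'dq': array([-5.05980899e-05, -2.91437681e-03, -1.75603985e-03, -5.48471146e-04,
        8.75281663e-04, -2.87546280e-04]), 'joint_torque': array([ 6.58736772e-04, -5.61344147e+01, -4.93096161e+01,  7.70720397e-02,
        2.90917454e-02, -2.43530559e-05]), 'tool_pos': array([ 0.18802046, -0.56957294,  0.40380995]), 'orientation': array([-3.10018577e+00, -4.98319840e-01,  1.82203842e-04]), 'force': array([-0.17687993, -0.50447205,  0.33628142]), 'wrist_torque': array([-0.02510946,  0.06477869, -0.0218149 ]), 'gripper_force': 0.0, 'opening': 0.09300481119331003}
```

View pics/side0.png

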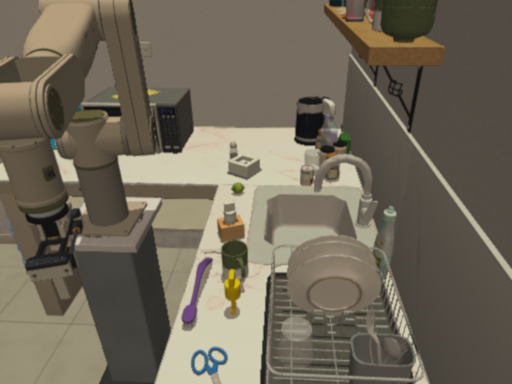

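View pics/top0.png

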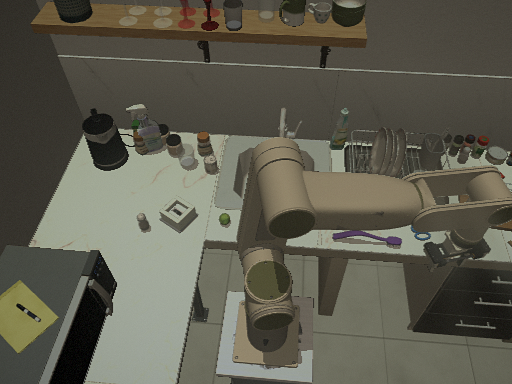

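Side view: stand with white cartridge at about (231,222), filter at (243,166), lime at (238,187), mug at (235,256) and the yellow look-alike at (233,290). The top view shows the filter at (178,213) and the lime at (224,219), with the arm hiding the stand. Cartridge candidates are the white one in the stand (230,213), the yellow one (233,288) and the salt shaker (233,150). I choose the one in the wooden stand and check it in a crop.

```bash
cat >h.py <<'E'
import numpy as np,cv2
from scipy.spatial.transform import Rotation as R
from plant import *
def rays(n,uv):
    c=camera_params(n);uv=np.atleast_2d(uv).astype(float)
    d=np.c_[(uv[:,0]-c['cx'])/c['fx'],-(uv[:,1]-c['cy'])/c['fy'],-np.ones(len(uv))]
    return np.array(c['position']),d@R.from_rotvec(c['rotation']).as_matrix().T
def plane(n,uv,z):
    o,d=rays(n,uv);return o+d*((z-o[2])/d[:,2])[:,None]
def depth(n,uv,dep):
    o,d=rays(n,uv);uv=np.atleast_2d(uv).astype(int);return o+d*dep[uv[:,1],uv[:,0]][:,None]
def proj(n,P):
    c=camera_params(n);q=(np.atleast_2d(P)-c['position'])@R.from_rotvec(c['rotation']).as_matrix()
    return np.c_[c['cx']+c['fx']*q[:,0]/-q[:,2],c['cy']-c['fy']*q[:,1]/-q[:,2]]
E
python3 - <<'E'
from h import *
s=np.load('side0.npz');t=np.load('top0.npz')
a=cv2.resize(s['p'][190:290,200:270],None,fx=5,fy=5,interpolation=2)
b=cv2.resize(s['p'][135:195,215:275],None,fx=4.15,fy=4.15,interpolation=2)
c=cv2.resize(t['p'][190:240,150:210],None,fx=4.15,fy=4.15,interpolation=2)
b=np.vstack([b,c]);b=cv2.copyMakeBorder(b,0,max(0,500-len(b)),0,0,0)[:500]
cv2.imwrite('pics/crop.png',np.hstack([a,b]))
for n,uv in (('side',[[231,208],[230,214],[231,233],[243,160],[233,150],[238,187],[235,250],[233,288],[200,290],[308,172]]),('top',[[178,205],[165,216],[190,210],[178,213],[178,222]])):
    print(n,np.c_[uv,depth(n,uv,np.load(n+'0.npz')['d']).round(3)])
E
```

```text
side [[ 2.31e+02  2.08e+02  4.69e-01 -8.20e-02  1.09e-01]
 [ 2.30e+02  2.14e+02  4.68e-01 -1.00e-01  9.60e-02]
 [ 2.31e+02  2.33e+02  4.69e-01 -1.13e-01  2.90e-02]
 [ 2.43e+02  1.60e+02  4.56e-01  4.38e-01  4.30e-02]
 [ 2.33e+02  1.50e+02  4.00e-01  5.24e-01  5.40e-02]
 [ 2.38e+02  1.87e+02  4.59e-01  1.95e-01  3.50e-02]
 [ 2.35e+02  2.50e+02  5.00e-01 -2.46e-01  6.20e-02]
 [ 2.33e+02  2.88e+02  5.19e-01 -4.44e-01  9.60e-02]
 [ 2.00e+02  2.90e+02  4.09e-01 -3.57e-01  0.00e+00]
 [ 3.08e+02  1.72e+02  7.44e-01  2.83e-01  6.50e-02]]
top [[1.78e+02 2.05e+02 5.00e-01 4.13e-01 3.20e-02]
 [1.65e+02 2.16e+02 4.21e-01 4.47e-01 5.70e-02]
 [1.90e+02 2.10e+02 4.56e-01 3.50e-01 6.20e-02]
 [1.78e+02 2.13e+02 4.62e-01 4.06e-01 2.80e-02]
 [1.78e+02 2.22e+02 3.96e-01 3.88e-01 5.90e-02]]
```

View pics/crop.png

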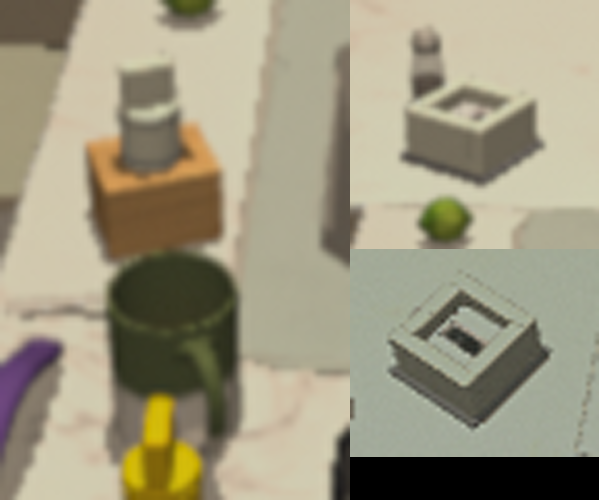

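Crop: a white cartridge with wing stands in the wooden block (wing around side (229,206)), clearly distinct from the yellow one behind the mug. The filter is seen with its dark slot at top (180,212).

```bash
cat >>h.py <<'E'
def cloud(n,p,d,box):
    v,u=np.mgrid[0:384,0:512];uv=np.c_[u.ravel(),v.ravel()]
    P=depth(n,uv,d);lo,hi=np.array(box).T
    m=np.all((P>lo)&(P<hi),1)&(d.ravel()>0);return P[m],uv[m],p.reshape(-1,3)[m]
def rect(P):
    (c,s,a)=cv2.minAreaRect((P[:,:2]*1000).astype(np.float32));return np.round(c,1),np.round(s,1),round(a,1),len(P)
E
python3 - <<'E'
from h import *
S={n:np.load(n+'0.npz') for n in('side','top')}
for n in S:
    D=S[n]['p'],S[n]['d']
    P,uv,c=cloud(n,*D,[(.36,.56),(.30,.50),(.055,.07)]);print(n,'rim',rect(P),np.median(P[:,2]),uv.min(0),uv.max(0))
    P,uv,c=cloud(n,*D,[(.36,.56),(.30,.50),(.012,.055)]);print(n,'low',rect(P))
    P,uv,c=cloud(n,*D,[(.425,.495),(.365,.435),(.0,.05)]);
    if len(P):
        print(n,'well',np.percentile(P[:,2],[5,25,50,75,95]))
        g=c.sum(1)<200; print(rect(P[g]) if g.sum()>5 else g.sum(), uv[g].mean(0))
D=S['side']['p'],S['side']['d']
for nm,z in(('stand',(.051,.061)),('wing',(.101,.135)),('wingtop',(.12,.135)),('body',(.06,.098))):
    P,uv,c=cloud('side',*D,[(.40,.54),(-.16,.0),z]);print(nm,rect(P),P.mean(0).round(4),P.min(0),P.max(0))
    if nm=='wingtop':print(np.c_[uv,(P*1000).round()])
E
```

```text
side rim (array([461.3, 401.4]), array([107.4, 108.6]), 58.3, 205) 0.06161371652645653 [228 153] [259 167]
side low (array([462.2, 401.2]), array([109.4, 110.2]), 58.0, 341)
side well [0.01166603 0.03200642 0.04144688 0.04394197 0.04894575]
0 [nan nan]
top rim (array([458.8, 406.7]), array([109.6, 106. ]), 57.3, 302) 0.05989098598232745 [160 196] [193 223]
top low (array([457. , 404.5]), array([116.4, 105.6]), 59.6, 432)
top well [0.016161   0.03186344 0.03789226 0.04121205 0.045163  ]
(array([472.9, 413.4]), array([36.6, 16.2]), 50.7, 21) [177.23809524 211.76190476]
stand (array([463.3, -81.6]), array([80.1, 70.3]), 21.6, 190) [ 0.4652 -0.0921  0.0565] [ 0.41664525 -0.12853534  0.0510213 ] [ 0.51253296 -0.03892348  0.06092498]
wing (array([466.5, -90. ]), array([37.5, 26. ]), 24.5, 118) [ 0.4642 -0.088   0.1179] [ 0.44650745 -0.10485701  0.101049  ] [ 0.4825453 -0.0753661  0.1345002]
wingtop (array([463., -85.]), array([33.8, 14.6]), 19.2, 53) [ 0.4634 -0.087   0.1286] [ 0.44740899 -0.09646271  0.12075232] [ 0.48063841 -0.0753661   0.1345002 ]
[[229. 201. 463. -77. 133.]
 [230. 201.
[... 980 characters left out ...]
 480. -85. 126.]
 [224. 205. 448. -92. 125.]
 [225. 205. 452. -96. 129.]
 [226. 205. 454. -88. 123.]
 [227. 205. 458. -91. 125.]
 [228. 205. 462. -93. 127.]
 [229. 205. 464. -89. 124.]
 [230. 205. 467. -86. 123.]
 [231. 205. 471. -88. 124.]
 [232. 205. 474. -86. 122.]
 [224. 206. 448. -94. 123.]
 [225. 206. 451. -91. 121.]
 [226. 206. 455. -95. 124.]
 [227. 206. 458. -91. 121.]
 [229. 206. 464. -90. 121.]
 [230. 206. 468. -90. 121.]
 [231. 206. 471. -90. 121.]]
body (array([457.7, -90.8]), array([58.9, 53.1]), 29.4, 119) [ 0.4648 -0.0977  0.0778] [ 0.42375594 -0.11911982  0.06059485] [ 0.49611394 -0.07159166  0.09786179]<stdin>:10: RuntimeWarning: Mean of empty slice.
  ret = um.true_divide(
```

Call:
carry_out([
  {"hand": 100,"x": 0.05,"y": -0.045,"az": -0.18},
  {"x": 0.1,"y": -0.09,"az": -0.36},
  {"x": 0.15,"y": -0.135,"az": -0.54},
  {"x": 0.2,"y": -0.18,"az": -0.72},
  {"x": 0.25,"y": -0.225,"az": -0.9},
  {"x": 0.3,"y": -0.27,"az": -1.08},
  {"x": 0.33,"y": -0.3,"az": -1.26},
  {"x": 0.33,"y": -0.3,"az": -1.44},
])

```text
schema error: expected keys hand, x, y, z, ax, ay, az
```

Call:
carry_out([
  {"hand": 100,"x": 0.05,"y": -0.045,"z": 0,"ax": 0,"ay": 0,"az": -0.18},
  {"hand": 100,"x": 0.1,"y": -0.09,"z": 0,"ax": 0,"ay": 0,"az": -0.36},
  {"hand": 100,"x": 0.15,"y": -0.135,"z": 0,"ax": 0,"ay": 0,"az": -0.54},
  {"hand": 100,"x": 0.2,"y": -0.18,"z": 0,"ax": 0,"ay": 0,"az": -0.72},
  {"hand": 100,"x": 0.25,"y": -0.225,"z": 0,"ax": 0,"ay": 0,"az": -0.9},
  {"hand": 100,"x": 0.3,"y": -0.27,"z": 0,"ax": 0,"ay": 0,"az": -1.08},
  {"hand": 100,"x": 0.33,"y": -0.3,"z": 0,"ax": 0,"ay": 0,"az": -1.26},
  {"hand": 100,"x": 0.33,"y": -0.3,"z": 0,"ax": 0,"ay": 0,"az": -1.44},
])

```text
t: 1.1
tool_pos: [0.4086, -0.178, 0.4045]
orientation: [-1.989, -2.431, -0.001]
force: [-0.5, -0.4, -0.8]
opening: 0.0935
gripper_force: 0.0
```

```bash
cat >>h.py <<'E'
def move(dx,dy,dz,dyaw):
    """world delta -> tool frame of present measured pose"""
    s=read_state();M=R.from_rotvec(s['orientation']).as_matrix();return (M.T@[dx,dy,dz]).round(4)
def yaw():
    M=R.from_rotvec(read_state()['orientation']).as_matrix();return np.degrees(np.arctan2(M[1,0],M[0,0])),M[:,2]
E
python3 - <<'E'
from h import *
p,d=read_camera('top');np.savez('top1.npz',p=p,d=d)
i=cv2.resize(p[150:300,140:340],None,fx=3.9,fy=3.9,interpolation=2);cv2.imwrite('pics/top1.png',i)
print(proj('top',[[.463,-.083,.116],[.463,-.083,.056],[.46,.404,.062]]),yaw(),read_state()['q'])
E
```

```text
[[297.55713464 208.09262261]
 [296.64474535 217.01811033]
 [177.19602182 208.42962201]] (np.float64(101.86577385277995), array([-1.24643153e-04,  9.24849123e-04, -9.99999565e-01])) [-5.27782887e-01 -2.99338498e-01  1.89438878e+00  7.36434854e-04
  1.54711584e+00 -7.34897326e-01]
```

View pics/top1.png

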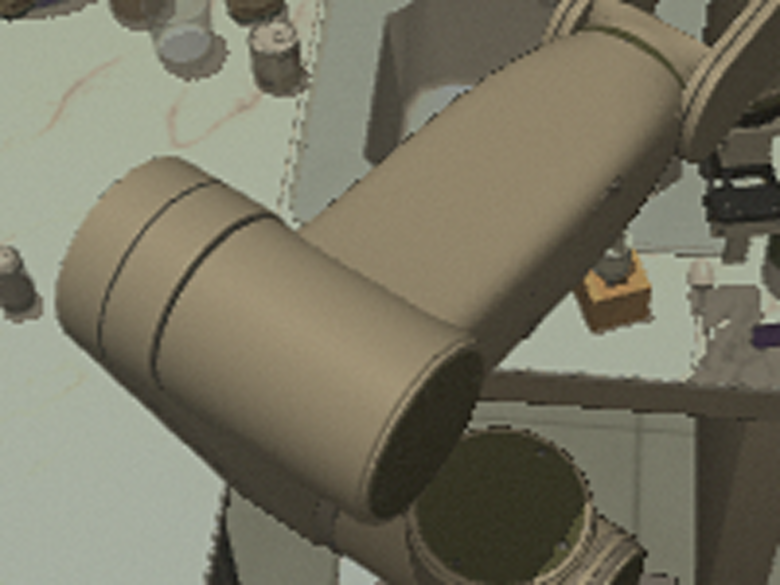

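The arm hides the filter in this view; only the stand is partly seen, at about crop (615,290). I carry on above the cartridge.

Call:
carry_out([
  {"hand": 100,"x": 0.03,"y": 0.025,"z": 0,"ax": 0,"ay": 0,"az": -0.18},
  {"hand": 100,"x": 0.06,"y": 0.05,"z": 0,"ax": 0,"ay": 0,"az": -0.36},
  {"hand": 100,"x": 0.084,"y": 0.073,"z": 0,"ax": 0,"ay": 0,"az": -0.54},
  {"hand": 100,"x": 0.084,"y": 0.073,"z": 0,"ax": 0,"ay": 0,"az": -0.72},
  {"hand": 100,"x": 0.084,"y": 0.073,"z": 0,"ax": 0,"ay": 0,"az": -0.9},
  {"hand": 100,"x": 0.084,"y": 0.073,"z": 0,"ax": 0,"ay": 0,"az": -1.08},
  {"hand": 100,"x": 0.084,"y": 0.073,"z": 0,"ax": 0,"ay": 0,"az": -1.26},
  {"hand": 100,"x": 0.084,"y": 0.073,"z": 0,"ax": 0,"ay": 0,"az": -1.44},
])

```text
t: 2.15
tool_pos: [0.4632, -0.086, 0.4044]
orientation: [0.093, -3.139, -0.0]
force: [-0.2, 0.1, 0.3]
opening: 0.0926
gripper_force: 0.0
```

Call:
carry_out([
  {"hand": 100,"x": 0,"y": 0,"z": 0,"ax": 0,"ay": 0,"az": -0.16},
  {"hand": 100,"x": 0,"y": 0,"z": 0,"ax": 0,"ay": 0,"az": -0.32},
  {"hand": 100,"x": 0,"y": 0,"z": 0.03,"ax": 0,"ay": 0,"az": -0.32},
  {"hand": 100,"x": 0,"y": 0,"z": 0.05,"ax": 0,"ay": 0,"az": -0.32},
])

```text
t: 2.65
tool_pos: [0.463, -0.0859, 0.3533]
orientation: [0.582, -3.086, -0.001]
force: [-0.6, 0.8, 0.4]
opening: 0.0931
gripper_force: 0.0
```

```bash
python3 - <<'E'
from h import *
p,d=read_camera('side')
i=cv2.resize(p[150:260,180:290],None,fx=5,fy=5,interpolation=2);cv2.imwrite('pics/side2.png',i)
s=read_state();print(yaw(),s['tool_pos'],s['q'].round(2))
D=p,d
P,uv,c=cloud('side',*D,[(.36,.60),(-.25,.1),(.18,.24)]);print(rect(P),P.mean(0))
T=s['tool_pos'];print(proj('side',[[T[0],T[1],T[2]-.186],[.4635,-.085,.132]]))
E
```

```text
(np.float64(-158.6136385159612), array([-0.00496591,  0.00132502, -0.99998679])) [ 0.4622296 -0.0856863  0.3504695] [-0.29 -0.19  1.9  -0.    1.44 -2.24]
(array([464.9, -90.6]), array([ 19.2, 129. ]), 21.2, 118) [ 0.48301859 -0.13978247  0.20999562]
[[227.91362297 193.92613917]
 [228.83047613 202.36784047]]
```

View pics/side2.png

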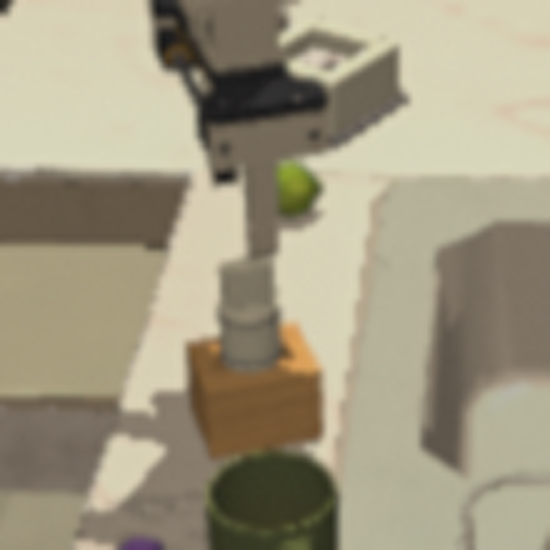

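The near finger sits at crop (262,205), just above and right of the wing at (248,275), as expected from its offset along the closing line. Aligned; descend and grip.

Call:
carry_out([
  {"hand": 100,"x": 0,"y": 0,"z": 0.03,"ax": 0,"ay": 0,"az": 0},
  {"hand": 100,"x": 0,"y": 0,"z": 0.06,"ax": 0,"ay": 0,"az": 0},
  {"hand": 100,"x": 0,"y": 0,"z": 0.06,"ax": 0,"ay": 0,"az": 0},
  {"hand": 0,"x": 0,"y": 0,"z": 0.06,"ax": 0,"ay": 0,"az": 0},
  {"hand": 0,"x": 0,"y": 0,"z": 0.06,"ax": 0,"ay": 0,"az": 0},
  {"hand": 0,"x": 0,"y": 0,"z": 0.06,"ax": 0,"ay": 0,"az": 0},
  {"hand": 0,"x": 0,"y": 0,"z": 0.06,"ax": 0,"ay": 0,"az": 0},
  {"hand": 0,"x": 0,"y": 0,"z": 0.06,"ax": 0,"ay": 0,"az": 0},
], newtons=35)

```text
t: 3.7
tool_pos: [0.4635, -0.0852, 0.2949]
orientation: [-0.589, 3.086, -0.0]
force: [0.3, -0.5, -0.1]
opening: 0.0476
gripper_force: 0.0
```

Call:
carry_out([
  {"hand": 0,"x": 0,"y": 0,"z": 0,"ax": 0,"ay": 0,"az": 0},
  {"hand": 0,"x": 0,"y": 0,"z": 0,"ax": 0,"ay": 0,"az": 0},
  {"hand": 0,"x": 0,"y": 0,"z": 0,"ax": 0,"ay": 0,"az": 0},
])

```text
t: 4.08
tool_pos: [0.4634, -0.0853, 0.2947]
orientation: [0.589, -3.086, -0.0]
force: [0.6, 0.5, 0.4]
opening: 0.0173
gripper_force: 0.3
```

Call:
carry_out([
  {"hand": 0,"x": 0,"y": 0,"z": 0,"ax": 0,"ay": 0,"az": 0},
  {"hand": 0,"x": 0,"y": 0,"z": 0,"ax": 0,"ay": 0,"az": 0},
  {"hand": 0,"x": 0,"y": 0,"z": 0,"ax": 0,"ay": 0,"az": 0},
])

```text
t: 4.45
tool_pos: [0.4634, -0.0853, 0.2946]
orientation: [0.589, -3.086, -0.0]
force: [-0.5, -0.3, -1.0]
opening: 0.014
gripper_force: 35.0
```

Call:
carry_out([
  {"hand": 0,"x": 0,"y": 0,"z": -0.03,"ax": 0,"ay": 0,"az": 0},
  {"hand": 0,"x": 0,"y": 0,"z": -0.07,"ax": 0,"ay": 0,"az": 0},
  {"hand": 0,"x": 0,"y": 0,"z": -0.11,"ax": 0,"ay": 0,"az": 0},
  {"hand": 0,"x": 0,"y": 0,"z": -0.11,"ax": 0,"ay": 0,"az": 0},
])

```text
t: 4.95
tool_pos: [0.4644, -0.0856, 0.4087]
orientation: [-0.588, 3.08, -0.005]
force: [0.0, 0.4, -1.7]
opening: 0.014
gripper_force: 35.0
```

```bash
python3 - <<'E'
from h import *
p,d=read_camera('side');np.savez('side3.npz',p=p,d=d)
s=read_state();T=s['tool_pos'];print(T,yaw()[0],s['opening'],s['gripper_force'],s['force'])
i=cv2.resize(p[140:260,180:280],None,fx=5,fy=5,interpolation=2);cv2.imwrite('pics/side3.png',i)
fz=T[2]-.2906
print('foot',proj('side',[T[0],T[1],fz]),'bodybot',proj('side',[T[0],T[1],fz+.052]),'bodytop',proj('side',[T[0],T[1],fz+.097]))
P,uv,c=cloud('side',p,d,[(.42,.52),(-.15,-.04),(fz+.056,fz+.093)])
print(P.mean(0),rect(P))
for v in np.unique(uv[:,1]): k=uv[uv[:,1]==v,0];print(v,k.min(),k.max(),len(k))
E
```

```text
[ 0.46385341 -0.08540512  0.40628065] -158.386500956939 0.01401671821809375 34.99909222126007 [ 0.74643346 -0.14342178 -1.550075  ]
foot [[229.16782583 206.64516821]] bodybot [[228.37055493 193.03733394]] bodytop [[227.65380996 180.8039178 ]]
[ 0.46971624 -0.1018775   0.19108536] (array([ 470.1, -100. ]), array([40.4, 21.8]), 14.4, 124)
183 235 235 1
184 223 235 4
185 223 235 8
186 223 235 13
187 223 235 13
188 223 235 13
189 223 235 13
190 223 235 13
191 223 235 13
192 223 235 13
193 224 234 11
194 225 233 9
```

View pics/side3.png

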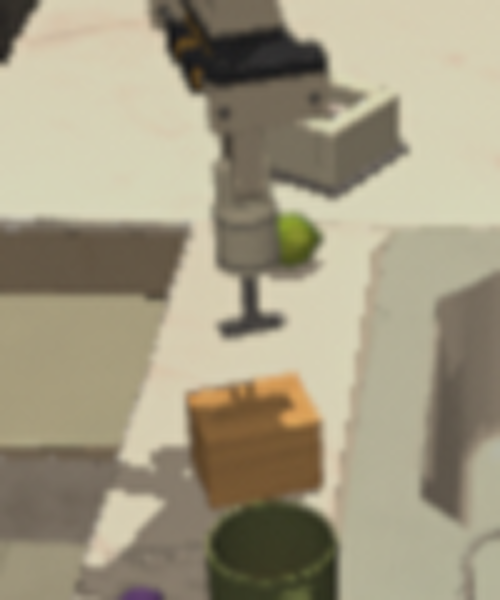

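The cartridge hangs straight: foot at crop (250,325), body centred at column 229; stand left in place. Now to above the filter.

Call:
carry_out([
  {"hand": 0,"x": -0.014,"y": 0.037,"z": 0,"ax": 0,"ay": 0,"az": -0.08},
  {"hand": 0,"x": -0.036,"y": 0.093,"z": 0,"ax": 0,"ay": 0,"az": -0.16},
  {"hand": 0,"x": -0.058,"y": 0.15,"z": 0,"ax": 0,"ay": 0,"az": -0.24},
  {"hand": 0,"x": -0.08,"y": 0.208,"z": 0,"ax": 0,"ay": 0,"az": -0.32},
  {"hand": 0,"x": -0.102,"y": 0.266,"z": 0,"ax": 0,"ay": 0,"az": -0.4},
  {"hand": 0,"x": -0.124,"y": 0.324,"z": 0,"ax": 0,"ay": 0,"az": -0.48},
  {"hand": 0,"x": -0.146,"y": 0.382,"z": 0,"ax": 0,"ay": 0,"az": -0.56},
  {"hand": 0,"x": -0.165,"y": 0.43,"z": 0,"ax": 0,"ay": 0,"az": -0.635},
])

```text
t: 6.0
tool_pos: [0.4575, 0.3774, 0.4023]
orientation: [1.526, -2.742, 0.0]
force: [0.7, -0.6, -0.8]
opening: 0.0139
gripper_force: 35.0
```

```bash
python3 - <<'E'
from h import *
s=read_state();T=s['tool_pos'];print(T,yaw(),s['q'].round(2))
print(move(.459-T[0],.406-T[1],0,0))
E
```

```text
[0.4575087  0.37743907 0.40234666] (np.float64(-121.79986712367173), array([-0.00250593, -0.00161758, -0.99999555])) [ 0.6   0.11  1.51  0.    1.52 -1.98]
[-0.0251  0.0138 -0.    ]
```

Call:
carry_out([
  {"hand": 0,"x": -0.015,"y": 0.008,"z": 0.005,"ax": 0,"ay": 0,"az": 0},
  {"hand": 0,"x": -0.025,"y": 0.014,"z": 0.025,"ax": 0,"ay": 0,"az": 0},
  {"hand": 0,"x": -0.025,"y": 0.014,"z": 0.035,"ax": 0,"ay": 0,"az": 0},
  {"hand": 0,"x": -0.025,"y": 0.014,"z": 0.035,"ax": 0,"ay": 0,"az": 0},
])

```text
t: 6.5
tool_pos: [0.4597, 0.4024, 0.3675]
orientation: [1.519, -2.746, 0.001]
force: [-0.0, 0.2, -0.9]
opening: 0.0137
gripper_force: 35.0
```

```bash
python3 - <<'E'
from h import *
s=read_state();T=s['tool_pos'];print(T,yaw()[0])
I=[]
for n,(a,b,c,e) in (('side',(105,185,205,285)),('top',(150,240,140,230))):
    p,d=read_camera(n);np.savez(n+'4.npz',p=p,d=d)
    I.append(cv2.resize(p[a:b,c:e],(400,400),interpolation=2))
    fz=T[2]-.2906
    print(n,'foot',proj(n,[T[0],T[1],fz]),'body',proj(n,[T[0],T[1],fz+.075]),'rim',proj(n,[T[0],T[1],.062]))
    P,uv,c=cloud(n,p,d,[(.36,.56),(.30,.50),(.054,.07)]);print('rim',rect(P),len(P))
    P,uv,c=cloud(n,p,d,[(.41,.51),(.35,.46),(fz+.056,fz+.093)])
    if len(P): print('body',P.mean(0),rect(P),[(v,uv[uv[:,1]==v,0].min(),uv[uv[:,1]==v,0].max()) for v in np.unique(uv[:,1])])
cv2.imwrite('pics/f4.png',np.hstack(I))
E
```

```text
[0.45974912 0.40236024 0.36747145] -122.09351436626193
side foot [[242.83291142 156.38857266]] body [[242.2749503  140.61654999]] rim [[242.94070033 159.43546809]]
rim (array([464. , 401.2]), array([109.9, 107.4]), 58.7, 193) 193
body [0.46207402 0.38647822 0.15103387] (array([464.1, 388.8]), array([41.9, 24.5]), 18.0, 76) [(np.int64(138), np.int64(239), np.int64(247)), (np.int64(139), np.int64(238), np.int64(247)), (np.int64(140), np.int64(238), np.int64(247)), (np.int64(141), np.int64(238), np.int64(247)), (np.int64(142), np.int64(238), np.int64(247)), (np.int64(143), np.int64(238), np.int64(247)), (np.int64(144), np.int64(238), np.int64(247)), (np.int64(145), np.int64(238), np.int64(247)), (np.int64(146), np.int64(240), np.int64(244))]
top foot [[177.03805354 206.31149981]] body [[174.20079719 194.80124493]] rim [[177.57908263 208.50636062]]
rim (array([474.6, 428.3]), array([ 47.6, 110.4]), 45.2, 104) 104
body [0.44498832 0.39847257 0.15110303] (array([446.6, 401.2]), array([26.1, 41.8]), 13.4, 63) [(np.int64(194), np.int64(168), np.int64(179)), (np.int64(195), np.int64(169), np.int64(179)), (np.int64(196), np.int64(169), np.int64(179)), (np.int64(197), np.int64(169), np.int64(179)), (np.int64(198), np.int64(169), np.int64(179)), (np.int64(199), np.int64(170), np.int64(179)), (np.int64(200), np.int64(170), np.int64(177)), (np.int64(201), np.int64(171), np.int64(177)), (np.int64(202), np.int64(174), np.int64(174))]
```

View pics/f4.png

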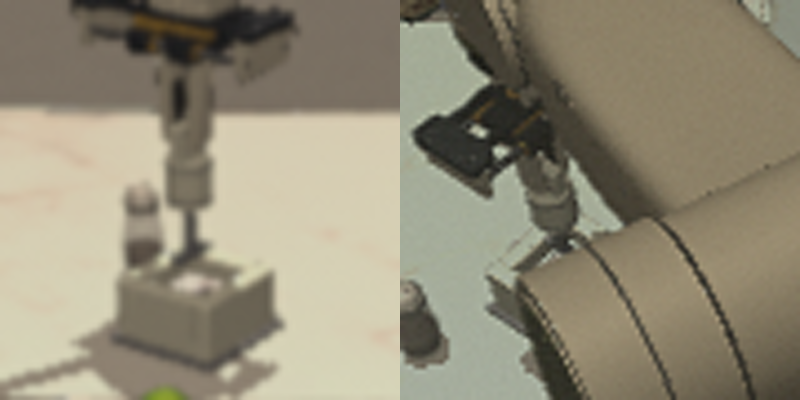

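Side half: foot hangs over the housing, body at crop (190,180), well's light socket at (195,282). Top half: the arm hides most of the housing. I check the centre from the unoccluded first pictures' rim corners.

```bash
python3 - <<'E'
from h import *
from scipy.optimize import least_squares
I={}
for n,box in(('side',(225,264,145,185)),('top',(155,200,190,232))):
    S=np.load(n+'0.npz');P,uv,c=cloud(n,S['p'],S['d'],[(.36,.56),(.30,.50),(.054,.07)])
    m=np.zeros((384,512),np.uint8);m[uv[:,1],uv[:,0]]=255
    m=cv2.morphologyEx(m,cv2.MORPH_OPEN,np.ones((2,2)))
    C=np.vstack(cv2.findContours(m,0,2)[0])[:,0]
    h=cv2.approxPolyDP(cv2.convexHull(C),3,True)[:,0];print(n,h.tolist())
    Q=plane(n,h,.062)[:,:2];print((Q*1000).round().tolist(),rect(plane(n,uv,.062)))
    # slot: dark pixels in the well
    a,b,e,f=box;S=S['p'].sum(2);W=[(u,v,int(S[v,u])) for v in range(e,f) for u in range(a,b) if S[v,u]<200 and np.hypot(*(plane(n,[u,v],.04)[0,:2]-[.459,.405]))<.036]
    if W:
        W=np.array(W);q=plane(n,W[:,:2],.03);print('slot',len(W),rect(q))
        w=260-W[:,2];print((q*w[:,None]).sum(0)/w.sum())
s=np.load('top0.npz')['p'].sum(2);print(s[203:222,168:190])
E
```

```text
side [[230, 164], [242, 154], [260, 159], [246, 168]]
[[408.0, 353.0], [450.0, 461.0], [536.0, 410.0], [481.0, 316.0]] (array([463.4, 395.1]), array([118.8, 114.3]), 58.4, 215)
top [[176, 197], [194, 207], [178, 224], [161, 213]]
[[518.0, 421.0], [473.0, 337.0], [384.0, 385.0], [432.0, 465.0]] (array([455.4, 404.2]), array([110.1, 106. ]), 58.5, 320)
slot 21 (array([466.1, 410.2]), array([34.5, 12.4]), 58.0, 21)
[0.46566831 0.40924844 0.03      ]
[[481 481 485 490 442 258 218 218 217 258 190 220 243 235 426 488 492 486
  485 484 482 420]
 [490 489 497 436 258 218 219 177 486 513 513 353 244 226 223 283 455 496
  491 490 478 491]
 [493 421 412 257 221 224 230 286 477 488 493 497 450 324 245 236 237 393
  488 497 482 486]
 [497 415 254 220 217 231 487 506 500 491 491 493 495 498 391 254 248 243
  251 455 488 493]
 [397 242 222 223 185 478 351 431 493 490 487 481 490 495 497 444 322 238
  229 224 317 431]
 [237 220 229 251 488 467 348 415 424 480 491 488 485 488 491 496 504 448
  278 251 472 489]
 [215 220 253 494 418 339 214 167 247 434 467 497 491 489 491 487 496 498
  448 482 495 486
[... 418 characters left out ...]
9 135 133 285 476 493 488 497
  463 273 225 231]
 [490 486 484 483 459 429 482 496 498 503 486 234 276 474 491 486 495 456
  270 226 228 233]
 [490 492 487 489 485 484 423 476 491 494 497 462 494 496 494 499 454 266
  225 232 232 230]
 [334 479 492 491 483 479 487 454 434 483 456 480 486 487 493 453 270 226
  234 231 226 235]
 [246 234 449 494 493 486 486 482 486 412 478 492 490 497 443 268 222 227
  236 233 230 227]
 [252 249 238 286 465 495 489 491 480 493 455 487 498 438 262 227 227 233
  233 238 236 231]
 [255 238 248 237 238 440 489 500 487 483 487 490 389 242 216 224 234 239
  231 237 227 229]
 [248 249 250 250 244 232 322 475 497 490 494 427 264 221 233 236 233 230
  229 226 229 215]]
```

```bash
python3 - <<'E'
from h import *
C=plane('top',[[188.4,207.3],[177,218],[165.6,209.9],[176,199.5]],.062);print((C*1000).round(1),C.mean(0),rect(C))
s=read_state();T=s['tool_pos'];print(T,yaw(),s['t'],s['force'],move(.459-T[0],.405-T[1],0,0))
S=np.load('top0.npz');print(depth('top',[[180,207],[183,209],[179,206],[182,208],[184,210]],S['d'])[:,2])
E
```

```text
[[469.6 359.5  62. ]
 [412.8 394.9  62. ]
 [448.6 449.6  62. ]
 [505.1 418.5  62. ]] [0.4590067  0.40560718 0.062     ] (array([458.6, 406.2]), array([68.8, 66.9]), 59.0, 4)
[0.46021718 0.40279853 0.36981825] (np.float64(-122.09356994957392), array([-7.58256166e-06, -2.65414412e-04, -9.99999965e-01])) 6.6 [-0.31353584 -0.08102833 -1.57385559] [-0.0012  0.0022 -0.    ]
[0.03630899 0.03828427 0.03459257 0.04093977 0.04084841]
```

Call:
carry_out([
  {"hand": 0,"x": -0.001,"y": 0.002,"z": 0.007,"ax": 0,"ay": 0,"az": 0},
  {"hand": 0,"x": -0.001,"y": 0.002,"z": 0.014,"ax": 0,"ay": 0,"az": 0},
  {"hand": 0,"x": -0.001,"y": 0.002,"z": 0.014,"ax": 0,"ay": 0,"az": 0},
  {"hand": 0,"x": -0.001,"y": 0.002,"z": 0.014,"ax": 0,"ay": 0,"az": 0},
])

```text
t: 7.1
tool_pos: [0.4587, 0.4058, 0.3558]
orientation: [-1.523, 2.748, -0.0]
force: [-0.2, -0.1, -1.9]
opening: 0.0138
gripper_force: 35.0
```

Call:
carry_out([
  {"hand": 0,"x": 0,"y": 0,"z": 0.002,"ax": 0,"ay": 0,"az": 0},
  {"hand": 0,"x": 0,"y": 0,"z": 0.003,"ax": 0,"ay": 0,"az": 0},
  {"hand": 0,"x": 0,"y": 0,"z": 0.003,"ax": 0,"ay": 0,"az": 0},
])

```text
t: 7.48
tool_pos: [0.4586, 0.4058, 0.3527]
orientation: [1.523, -2.748, -0.0]
force: [0.1, 0.1, -1.1]
opening: 0.0136
gripper_force: 35.0
```

Call:
carry_out([
  {"hand": 0,"x": 0,"y": 0,"z": 0.002,"ax": 0,"ay": 0,"az": 0},
  {"hand": 0,"x": 0,"y": 0,"z": 0.003,"ax": 0,"ay": 0,"az": 0},
  {"hand": 0,"x": 0,"y": 0,"z": 0.003,"ax": 0,"ay": 0,"az": 0},
])

```text
t: 7.85
tool_pos: [0.4586, 0.4057, 0.3495]
orientation: [1.523, -2.747, 0.0]
force: [0.4, 0.0, -0.6]
opening: 0.0136
gripper_force: 35.0
```

Call:
carry_out([
  {"hand": 0,"x": 0,"y": 0,"z": 0.002,"ax": 0,"ay": 0,"az": 0},
  {"hand": 0,"x": 0,"y": 0,"z": 0.004,"ax": 0,"ay": 0,"az": 0},
  {"hand": 0,"x": 0,"y": 0,"z": 0.004,"ax": 0,"ay": 0,"az": 0},
])

```text
t: 8.22
tool_pos: [0.4586, 0.4057, 0.3454]
orientation: [1.523, -2.747, 0.0]
force: [-0.3, -0.4, -1.6]
opening: 0.0135
gripper_force: 35.0
```

Call:
carry_out([
  {"hand": 0,"x": 0,"y": 0,"z": 0.002,"ax": 0,"ay": 0,"az": 0},
  {"hand": 0,"x": 0,"y": 0,"z": 0.004,"ax": 0,"ay": 0,"az": 0},
  {"hand": 0,"x": 0,"y": 0,"z": 0.004,"ax": 0,"ay": 0,"az": 0},
])

```text
t: 8.6
tool_pos: [0.4586, 0.4057, 0.3414]
orientation: [1.523, -2.747, 0.0]
force: [0.8, -0.4, -0.7]
opening: 0.0135
gripper_force: 35.0
```

Call:
carry_out([
  {"hand": 0,"x": 0,"y": 0,"z": 0.002,"ax": 0,"ay": 0,"az": 0},
  {"hand": 0,"x": 0,"y": 0,"z": 0.003,"ax": 0,"ay": 0,"az": 0},
  {"hand": 0,"x": 0,"y": 0,"z": 0.003,"ax": 0,"ay": 0,"az": 0},
])

```text
t: 8.98
tool_pos: [0.4586, 0.4057, 0.3386]
orientation: [1.523, -2.748, 0.0]
force: [-0.2, 1.0, 0.0]
opening: 0.0138
gripper_force: 35.0
```

Call:
carry_out([
  {"hand": 0,"x": 0,"y": 0,"z": 0.001,"ax": 0,"ay": 0,"az": 0},
  {"hand": 0,"x": 0,"y": 0,"z": 0.002,"ax": 0,"ay": 0,"az": 0},
  {"hand": 0,"x": 0,"y": 0,"z": 0.002,"ax": 0,"ay": 0,"az": 0},
])

```text
t: 9.35
tool_pos: [0.4586, 0.4058, 0.3366]
orientation: [1.523, -2.748, -0.0]
force: [0.3, -0.4, 0.3]
opening: 0.0136
gripper_force: 35.0
```

Call:
carry_out([
  {"hand": 0,"x": 0,"y": 0,"z": 0.001,"ax": 0,"ay": 0,"az": 0},
  {"hand": 0,"x": 0,"y": 0,"z": 0.002,"ax": 0,"ay": 0,"az": 0},
  {"hand": 0,"x": 0,"y": 0,"z": 0.002,"ax": 0,"ay": 0,"az": 0},
])

```text
t: 9.72
tool_pos: [0.4586, 0.4058, 0.3346]
orientation: [1.523, -2.748, 0.0]
force: [0.2, -0.3, -0.9]
opening: 0.014
gripper_force: 35.0
```

Call:
carry_out([
  {"hand": 0,"x": 0,"y": 0,"z": 0.001,"ax": 0,"ay": 0,"az": 0},
  {"hand": 0,"x": 0,"y": 0,"z": 0.002,"ax": 0,"ay": 0,"az": 0},
  {"hand": 0,"x": 0,"y": 0,"z": 0.002,"ax": 0,"ay": 0,"az": 0},
])

```text
t: 10.1
tool_pos: [0.4586, 0.4057, 0.3326]
orientation: [1.523, -2.748, 0.0]
force: [-0.2, -0.2, -1.5]
opening: 0.0136
gripper_force: 35.0
```

Call:
carry_out([
  {"hand": 0,"x": 0,"y": 0,"z": 0.001,"ax": 0,"ay": 0,"az": 0},
  {"hand": 0,"x": 0,"y": 0,"z": 0.002,"ax": 0,"ay": 0,"az": 0},
  {"hand": 0,"x": 0,"y": 0,"z": 0.002,"ax": 0,"ay": 0,"az": 0},
])

```text
t: 10.48
tool_pos: [0.4586, 0.4058, 0.3306]
orientation: [1.523, -2.748, 0.0]
force: [-0.2, -0.6, -1.2]
opening: 0.0139
gripper_force: 35.0
```

Call:
carry_out([
  {"hand": 0,"x": 0,"y": 0,"z": 0.001,"ax": 0,"ay": 0,"az": 0},
  {"hand": 0,"x": 0,"y": 0,"z": 0.002,"ax": 0,"ay": 0,"az": 0},
  {"hand": 0,"x": 0,"y": 0,"z": 0.002,"ax": 0,"ay": 0,"az": 0},
])

```text
t: 10.85
tool_pos: [0.4586, 0.4058, 0.3286]
orientation: [1.523, -2.748, 0.0]
force: [-0.5, 1.6, -1.5]
opening: 0.014
gripper_force: 35.0
```

Call:
carry_out([
  {"hand": 0,"x": 0,"y": 0,"z": 0.001,"ax": 0,"ay": 0,"az": 0},
  {"hand": 0,"x": 0,"y": 0,"z": 0.002,"ax": 0,"ay": 0,"az": 0},
  {"hand": 0,"x": 0,"y": 0,"z": 0.002,"ax": 0,"ay": 0,"az": 0},
])

```text
t: 11.22
tool_pos: [0.4586, 0.4057, 0.3266]
orientation: [1.523, -2.748, 0.0]
force: [-0.4, -0.1, -0.3]
opening: 0.0135
gripper_force: 35.0
```

Call:
carry_out([
  {"hand": 0,"x": 0,"y": 0,"z": 0.001,"ax": 0,"ay": 0,"az": 0},
  {"hand": 0,"x": 0,"y": 0,"z": 0.002,"ax": 0,"ay": 0,"az": 0},
  {"hand": 0,"x": 0,"y": 0,"z": 0.002,"ax": 0,"ay": 0,"az": 0},
])

```text
t: 11.6
tool_pos: [0.4588, 0.4058, 0.3249]
orientation: [-1.523, 2.748, -0.0]
force: [0.1, -0.4, 0.4]
opening: 0.0138
gripper_force: 35.0
```

Call:
carry_out([
  {"hand": 0,"x": 0,"y": 0,"z": 0.001,"ax": 0,"ay": 0,"az": 0},
  {"hand": 0,"x": 0,"y": 0,"z": 0.002,"ax": 0,"ay": 0,"az": 0},
  {"hand": 0,"x": 0,"y": 0,"z": 0.002,"ax": 0,"ay": 0,"az": 0},
])

```text
t: 11.98
tool_pos: [0.4591, 0.4059, 0.3241]
orientation: [-1.522, 2.746, -0.0]
force: [-0.3, -3.0, 6.9]
opening: 0.0139
gripper_force: 35.0
```

```bash
python3 - <<'E'
from h import *
for i in range(5):
    read_camera('side');s=read_state();M=R.from_rotvec(s['orientation']).as_matrix();print(s['tool_pos'].round(4),s['force'].round(2),s['wrist_torque'].round(3),'tool F',(M.T@s['force']).round(2),'T',(M.T@s['wrist_torque']).round(3),yaw()[1].round(4))
E
```

```text
[0.4591 0.4059 0.3241] [-0.04 -1.7   6.81] [-0.424  0.002  0.02 ] tool F [ 1.45 -0.88 -6.81] T [ 0.223  0.361 -0.021] [ 1.8e-03  8.0e-04 -1.0e+00]
[0.4591 0.4059 0.3241] [-0.41 -1.78  7.54] [-0.395  0.016  0.006] tool F [ 1.72 -0.6  -7.55] T [ 0.196  0.343 -0.007] [ 1.7e-03  8.0e-04 -1.0e+00]
[0.4591 0.4059 0.3242] [-0.36 -2.78  6.19] [-0.464 -0.084  0.012] tool F [ 2.54 -1.17 -6.2 ] T [ 0.317  0.349 -0.013] [ 1.8e-03  8.0e-04 -1.0e+00]
[0.4591 0.4059 0.3242] [ 0.31 -2.29  7.22] [-0.456  0.01   0.01 ] tool F [ 1.77 -1.48 -7.23] T [ 0.233  0.392 -0.01 ] [ 1.8e-03  8.0e-04 -1.0e+00]
[0.4591 0.4058 0.3241] [-0.85 -2.19  6.17] [-0.38  -0.02  -0.021] tool F [ 2.29 -0.45 -6.17] T [0.218 0.311 0.02 ] [ 1.7e-03  8.0e-04 -1.0e+00]
```

Contact is at the bar's +x end (moment arm about 25 mm), i.e. the chamfer there. Back off and shift along tool +x.

Call:
carry_out([
  {"hand": 0,"x": 0,"y": 0,"z": -0.003,"ax": 0,"ay": 0,"az": 0},
  {"hand": 0,"x": 0.0025,"y": -0.0005,"z": -0.003,"ax": 0,"ay": 0,"az": 0},
  {"hand": 0,"x": 0.0025,"y": -0.0005,"z": -0.003,"ax": 0,"ay": 0,"az": 0},
  {"hand": 0,"x": 0.0025,"y": -0.0005,"z": -0.001,"ax": 0,"ay": 0,"az": 0},
  {"hand": 0,"x": 0.0025,"y": -0.0005,"z": -0.0005,"ax": 0,"ay": 0,"az": 0},
  {"hand": 0,"x": 0.0025,"y": -0.0005,"z": -0.0005,"ax": 0,"ay": 0,"az": 0},
])

```text
t: 12.98
tool_pos: [0.4583, 0.4037, 0.3245]
orientation: [-1.522, 2.745, 0.0]
force: [1.0, 1.8, 5.8]
opening: 0.0133
gripper_force: 35.0
```

Call:
carry_out([
  {"hand": 0,"x": 0,"y": 0,"z": 0.001,"ax": 0,"ay": 0,"az": 0},
  {"hand": 0,"x": 0,"y": 0,"z": 0.001,"ax": 0,"ay": 0,"az": 0},
  {"hand": 0,"x": 0,"y": 0,"z": 0.001,"ax": 0,"ay": 0,"az": 0},
])

```text
t: 13.35
tool_pos: [0.4584, 0.4039, 0.3237]
orientation: [-1.521, 2.745, 0.001]
force: [1.2, 2.7, 5.4]
opening: 0.0139
gripper_force: 35.0
```

```bash
cat >>h.py <<'E'
def feel(n=8):
    A=[]
    for i in range(n):
        read_camera('side');s=read_state();M=R.from_rotvec(s['orientation']).as_matrix();A.append(np.r_[M.T@s['force'],M.T@s['wrist_torque']])
    A=np.mean(A,0);F=A[:3]+[0,0,-1.2];T=A[3:];L=.2906
    # T = r x F, r=(rx,ry,L): Tx=ry Fz-L Fy ; Ty=L Fx-rx Fz
    print('toolF',F.round(2),'T',T.round(3),'contact mm rx,ry',((L*F[0]-T[1])/F[2]*1e3).round(1),((T[0]+L*F[1])/F[2]*1e3).round(1),'pos',s['tool_pos'].round(4),'z-axis',M[:,2].round(4),'yaw',yaw()[0].round(2),s['opening'],s['t'])
E
python3 - <<'E'
from h import *
feel()
E
```

```text
toolF [-2.61 -0.57 -7.24] T [ 0.102 -0.678 -0.036] contact mm rx,ry 11.1 8.7 pos [0.4584 0.4039 0.3237] z-axis [ 0.0028  0.002  -1.    ] yaw -122.0 0.013895155424085235 13.75
```

Call:
carry_out([
  {"hand": 0,"x": -0.0012,"y": 0,"z": 0,"ax": 0,"ay": 0,"az": 0},
  {"hand": 0,"x": -0.0012,"y": 0,"z": 0,"ax": 0,"ay": 0,"az": 0},
])

```text
t: 14.0
tool_pos: [0.4587, 0.4045, 0.3223]
orientation: [-1.522, 2.747, -0.0]
force: [2.6, 1.5, 2.2]
opening: 0.0139
gripper_force: 35.0
```

```bash
python3 - <<'E'
from h import *
feel(5)
E
```

```text
toolF [-3.45 -2.22 -2.65] T [ 0.587 -1.069 -0.027] contact mm rx,ry -25.4 21.7 pos [0.4586 0.4045 0.3224] z-axis [ 8.e-04  3.e-04 -1.e+00] yaw -122.01 0.013928968770342106 14.25
```

Call:
carry_out([
  {"hand": 0,"x": 0,"y": 0,"z": 0.001,"ax": 0,"ay": 0,"az": 0},
  {"hand": 0,"x": 0,"y": 0,"z": 0.001,"ax": 0,"ay": 0,"az": 0},
  {"hand": 0,"x": 0,"y": 0,"z": 0.001,"ax": 0,"ay": 0,"az": 0},
])

```text
t: 14.62
tool_pos: [0.4586, 0.4045, 0.3217]
orientation: [-1.522, 2.747, 0.0]
force: [4.2, 2.0, 5.5]
opening: 0.0136
gripper_force: 35.0
```

```bash
python3 - <<'E'
from h import *
feel(5)
E
```

```text
toolF [-3.76 -2.55 -6.39] T [ 0.733 -1.071 -0.072] contact mm rx,ry 3.5 1.2 pos [0.4586 0.4045 0.3217] z-axis [ 9.e-04  5.e-04 -1.e+00] yaw -122.01 0.014061499879191471 14.875
```

Call:
carry_out([
  {"hand": 0,"x": -0.0008,"y": -0.0006,"z": 0,"ax": 0,"ay": 0,"az": 0},
  {"hand": 0,"x": -0.0008,"y": -0.0006,"z": 0,"ax": 0,"ay": 0,"az": 0},
])

```text
t: 15.12
tool_pos: [0.4593, 0.4048, 0.3213]
orientation: [1.523, -2.748, -0.0]
force: [1.9, 1.0, 5.3]
opening: 0.0135
gripper_force: 35.0
```

```bash
python3 - <<'E'
from h import *
feel(5)
E
```

```text
toolF [-2.13 -1.2  -6.17] T [ 0.409 -0.741 -0.048] contact mm rx,ry -19.8 -9.8 pos [0.4592 0.4048 0.3213] z-axis [-3.e-04 -1.e-04 -1.e+00] yaw -122.0 0.013896425320203524 15.375
```

Call:
carry_out([
  {"hand": 0,"x": 0,"y": 0,"z": 0.001,"ax": 0,"ay": 0,"az": 0},
  {"hand": 0,"x": 0,"y": 0,"z": 0.001,"ax": 0,"ay": 0,"az": 0},
  {"hand": 0,"x": 0,"y": 0,"z": 0.001,"ax": 0,"ay": 0,"az": 0},
])

```text
t: 15.75
tool_pos: [0.4592, 0.4048, 0.3203]
orientation: [1.523, -2.747, -0.0]
force: [1.8, 0.7, 5.5]
opening: 0.014
gripper_force: 35.0
```

```bash
python3 - <<'E'
from h import *
feel(5)
E
```

```text
toolF [-1.98 -1.63 -6.25] T [ 0.438 -0.734 -0.048] contact mm rx,ry -25.5 5.6 pos [0.4592 0.4048 0.3203] z-axis [-4.e-04 -1.e-04 -1.e+00] yaw -122.0 0.013985338348894231 16.0
```

Call:
carry_out([
  {"hand": 0,"x": -0.0006,"y": -0.0006,"z": 0.001,"ax": 0,"ay": 0,"az": 0},
  {"hand": 0,"x": -0.0006,"y": -0.0006,"z": 0.002,"ax": 0,"ay": 0,"az": 0},
  {"hand": 0,"x": -0.0006,"y": -0.0006,"z": 0.002,"ax": 0,"ay": 0,"az": 0},
])

```text
t: 16.38
tool_pos: [0.4598, 0.4049, 0.3182]
orientation: [1.522, -2.747, -0.0]
force: [1.2, 1.4, 6.3]
opening: 0.0135
gripper_force: 35.0
```

```bash
python3 - <<'E'
from h import *
feel(5)
E
```

```text
toolF [-0.66 -0.21 -7.33] T [ 0.081 -0.436 -0.022] contact mm rx,ry -33.2 -2.9 pos [0.4598 0.4049 0.3182] z-axis [-1.3e-03 -4.0e-04 -1.0e+00] yaw -122.0 0.013872346161809414 16.625
```

Call:
carry_out([
  {"hand": 0,"x": 0,"y": 0,"z": 0.001,"ax": 0,"ay": 0,"az": 0},
  {"hand": 0,"x": 0,"y": 0,"z": 0.002,"ax": 0,"ay": 0,"az": 0},
  {"hand": 0,"x": 0,"y": 0,"z": 0.002,"ax": 0,"ay": 0,"az": 0},
])

```text
t: 17.0
tool_pos: [0.4598, 0.4049, 0.3164]
orientation: [1.523, -2.747, -0.0]
force: [0.5, 0.7, 7.1]
opening: 0.0142
gripper_force: 35.0
```

```bash
python3 - <<'E'
from h import *
feel(5)
E
```

```text
toolF [-0.61  0.04 -8.8 ] T [ 0.037 -0.318 -0.039] contact mm rx,ry -15.9 -5.6 pos [0.4598 0.4049 0.3164] z-axis [-1.2e-03 -4.0e-04 -1.0e+00] yaw -122.0 0.013708670649684543 17.25
```

Clean 1 N/mm spring now. Press on toward about 13 N.

Call:
carry_out([
  {"hand": 0,"x": 0,"y": 0,"z": 0.001,"ax": 0,"ay": 0,"az": 0},
  {"hand": 0,"x": 0,"y": 0,"z": 0.002,"ax": 0,"ay": 0,"az": 0},
  {"hand": 0,"x": 0,"y": 0,"z": 0.003,"ax": 0,"ay": 0,"az": 0},
  {"hand": 0,"x": 0,"y": 0,"z": 0.003,"ax": 0,"ay": 0,"az": 0},
])

```text
t: 17.75
tool_pos: [0.4598, 0.405, 0.3138]
orientation: [1.523, -2.747, -0.001]
force: [-0.4, 0.1, 10.3]
opening: 0.0139
gripper_force: 35.0
```

```bash
python3 - <<'E'
from h import *
feel(8)
E
```

```text
toolF [-1.000e-02  3.600e-01 -1.065e+01] T [-0.053 -0.098 -0.015] contact mm rx,ry -8.8 -4.8 pos [0.4598 0.405  0.3139] z-axis [-8.e-04 -1.e-04 -1.e+00] yaw -122.0 0.013486939673510319 18.15
```

Call:
carry_out([
  {"hand": 0,"x": 0,"y": 0,"z": 0.001,"ax": 0,"ay": 0,"az": 0},
  {"hand": 0,"x": 0,"y": 0,"z": 0.001,"ax": 0,"ay": 0,"az": 0},
  {"hand": 0,"x": 0,"y": 0,"z": 0.001,"ax": 0,"ay": 0,"az": 0},
])

```text
t: 18.52
tool_pos: [0.4599, 0.405, 0.313]
orientation: [1.523, -2.747, -0.001]
force: [-1.5, -0.6, 10.9]
opening: 0.0133
gripper_force: 35.0
```

```bash
python3 - <<'E'
from h import *
feel(8)
E
```

```text
toolF [  0.58   0.4  -12.08] T [-0.111 -0.027 -0.019] contact mm rx,ry -16.3 -0.4 pos [0.4598 0.405  0.313 ] z-axis [-7.e-04  0.e+00 -1.e+00] yaw -122.0 0.01396138404073118 18.925
```

Call:
carry_out([
  {"hand": 0,"x": 0,"y": 0,"z": 0.001,"ax": 0,"ay": 0,"az": 0},
  {"hand": 0,"x": 0,"y": 0,"z": 0.0018,"ax": 0,"ay": 0,"az": 0},
  {"hand": 0,"x": 0,"y": 0,"z": 0.0018,"ax": 0,"ay": 0,"az": 0},
])

```text
t: 19.3
tool_pos: [0.4598, 0.405, 0.3115]
orientation: [1.523, -2.747, -0.001]
force: [-1.2, -0.2, 11.9]
opening: 0.0139
gripper_force: 35.0
```

```bash
python3 - <<'E'
from h import *
feel(8)
E
```

```text
toolF [  1.18   0.51 -13.3 ] T [-0.146  0.132  0.001] contact mm rx,ry -15.9 -0.2 pos [0.4599 0.405  0.3115] z-axis [-6.e-04  2.e-04 -1.e+00] yaw -122.0 0.013887779646024282 19.7
```

Call:
carry_out([
  {"hand": 0,"x": 0,"y": 0,"z": 0,"ax": 0,"ay": 0,"az": 0.08},
  {"hand": 0,"x": 0,"y": 0,"z": 0,"ax": 0,"ay": 0,"az": 0.16},
  {"hand": 0,"x": 0,"y": 0,"z": 0,"ax": 0,"ay": 0,"az": 0.24},
  {"hand": 0,"x": 0,"y": 0,"z": 0,"ax": 0,"ay": 0,"az": 0.24},
])

```text
t: 20.2
tool_pos: [0.4599, 0.4052, 0.3116]
orientation: [-1.182, 2.911, 0.001]
force: [-0.6, -0.2, 12.6]
opening: 0.0138
gripper_force: 35.0
```

```bash
python3 - <<'E'
from h import *
feel(6)
E
```

```text
toolF [  0.25   0.42 -13.11] T [-0.236 -0.079 -0.008] contact mm rx,ry -11.6 8.7 pos [0.4599 0.4052 0.3117] z-axis [-2.e-04  7.e-04 -1.e+00] yaw -135.75 0.013915852074901836 20.5
```

Call:
carry_out([
  {"hand": 0,"x": 0,"y": 0,"z": 0,"ax": 0,"ay": 0,"az": 0.15},
  {"hand": 0,"x": 0,"y": 0,"z": 0,"ax": 0,"ay": 0,"az": 0.3},
  {"hand": 0,"x": 0,"y": 0,"z": 0,"ax": 0,"ay": 0,"az": 0.45},
  {"hand": 0,"x": 0,"y": 0,"z": 0,"ax": 0,"ay": 0,"az": 0.6},
  {"hand": 0,"x": 0,"y": 0,"z": 0,"ax": 0,"ay": 0,"az": 0.75},
  {"hand": 0,"x": 0,"y": 0,"z": 0,"ax": 0,"ay": 0,"az": 0.9},
  {"hand": 0,"x": 0,"y": 0,"z": 0,"ax": 0,"ay": 0,"az": 1.05},
  {"hand": 0,"x": 0,"y": 0,"z": 0,"ax": 0,"ay": 0,"az": 1.05},
])

```text
t: 21.5
tool_pos: [0.4601, 0.4054, 0.3118]
orientation: [0.438, 3.111, 0.002]
force: [-0.6, 0.9, 11.4]
opening: 0.0137
gripper_force: 35.0
```

Call:
carry_out([
  {"hand": 0,"x": 0,"y": 0,"z": 0,"ax": 0,"ay": 0,"az": 0.07},
  {"hand": 0,"x": 0,"y": 0,"z": 0,"ax": 0,"ay": 0,"az": 0.14},
  {"hand": 0,"x": 0,"y": 0,"z": 0,"ax": 0,"ay": 0,"az": 0.21},
  {"hand": 0,"x": 0,"y": 0,"z": 0,"ax": 0,"ay": 0,"az": 0.28},
  {"hand": 0,"x": 0,"y": 0,"z": 0,"ax": 0,"ay": 0,"az": 0.28},
])

```text
t: 22.12
tool_pos: [0.4601, 0.4053, 0.3118]
orientation: [0.866, 3.02, 0.002]
force: [-0.0, 2.1, 11.4]
opening: 0.0137
gripper_force: 35.0
```

```bash
python3 - <<'E'
from h import *
feel(6)
E
```

```text
toolF [  0.41   0.77 -13.23] T [-0.328 -0.01  -0.013] contact mm rx,ry -9.7 7.9 pos [0.4601 0.4053 0.3118] z-axis [ 5.0e-04  1.2e-03 -1.0e+00] yaw 148.05 0.014038470736314078 22.425
```

Call:
carry_out([
  {"hand": 0,"x": 0,"y": 0,"z": 0,"ax": 0,"ay": 0,"az": 0.03},
  {"hand": 0,"x": 0,"y": 0,"z": 0,"ax": 0,"ay": 0,"az": 0.06},
  {"hand": 0,"x": 0,"y": 0,"z": 0,"ax": 0,"ay": 0,"az": 0.06},
])

```text
t: 22.8
tool_pos: [0.4602, 0.4054, 0.3119]
orientation: [0.955, 2.992, 0.003]
force: [1.0, 1.7, 11.9]
opening: 0.0137
gripper_force: 35.0
```

```bash
python3 - <<'E'
from h import *
feel(6)
E
```

```text
toolF [  0.25   1.31 -12.64] T [-0.502 -0.07  -0.126] contact mm rx,ry -11.3 9.7 pos [0.4602 0.4054 0.3119] z-axis [ 9.0e-04  1.4e-03 -1.0e+00] yaw 144.62 0.013860125924916665 23.1
```

Stop reached (torque −0.13 N·m at 93°). Let it come up.

Call:
carry_out([
  {"hand": 0,"x": 0,"y": 0.0004,"z": -0.001,"ax": 0,"ay": 0,"az": -0.02},
  {"hand": 0,"x": 0,"y": 0.0004,"z": -0.002,"ax": 0,"ay": 0,"az": -0.02},
  {"hand": 0,"x": 0,"y": 0.0004,"z": -0.003,"ax": 0,"ay": 0,"az": -0.02},
  {"hand": 0,"x": 0,"y": 0.0004,"z": -0.003,"ax": 0,"ay": 0,"az": -0.02},
])

```text
t: 23.6
tool_pos: [0.4603, 0.4055, 0.3144]
orientation: [-0.925, -3.002, -0.001]
force: [1.1, 1.8, 8.8]
opening: 0.014
gripper_force: 35.0
```

```bash
python3 - <<'E'
from h import *
feel(6)
E
```

```text
toolF [  0.17   1.38 -10.58] T [-0.498 -0.105  0.023] contact mm rx,ry -14.7 9.2 pos [0.4603 0.4055 0.3143] z-axis [ 2.e-04  8.e-04 -1.e+00] yaw 145.75 0.013932210104645768 23.9
```

Call:
carry_out([
  {"hand": 0,"x": 0,"y": 0,"z": -0.001,"ax": 0,"ay": 0,"az": 0},
  {"hand": 0,"x": 0,"y": 0,"z": -0.0015,"ax": 0,"ay": 0,"az": 0},
  {"hand": 0,"x": 0,"y": 0,"z": -0.0015,"ax": 0,"ay": 0,"az": 0},
])

```text
t: 24.28
tool_pos: [0.4602, 0.4055, 0.3156]
orientation: [-0.925, -3.002, -0.001]
force: [1.1, 1.7, 9.1]
opening: 0.0142
gripper_force: 35.0
```

```bash
python3 - <<'E'
from h import *
feel(6)
E
```

```text
toolF [-0.3   1.47 -9.54] T [-0.608 -0.152  0.021] contact mm rx,ry -6.8 19.1 pos [0.4602 0.4055 0.3156] z-axis [-0.e+00  7.e-04 -1.e+00] yaw 145.75 0.013655267653447638 24.575
```

Call:
carry_out([
  {"hand": 0,"x": 0,"y": 0.0004,"z": -0.001,"ax": 0,"ay": 0,"az": 0},
  {"hand": 0,"x": 0,"y": 0.0004,"z": -0.0015,"ax": 0,"ay": 0,"az": 0},
  {"hand": 0,"x": 0,"y": 0.0004,"z": -0.0015,"ax": 0,"ay": 0,"az": 0},
])

```text
t: 24.95
tool_pos: [0.4604, 0.4057, 0.3162]
orientation: [-0.925, -3.002, 0.0]
force: [1.9, 2.5, 4.1]
opening: 0.0139
gripper_force: 35.0
```

```bash
python3 - <<'E'
from h import *
feel(6)
E
```

```text
toolF [ 1.13  2.65 -4.75] T [-0.767  0.025  0.033] contact mm rx,ry -63.9 -0.4 pos [0.4604 0.4056 0.3162] z-axis [-6.e-04 -1.e-04 -1.e+00] yaw 145.75 0.013896147580643399 25.25
```

The spring force is now taken by the notch: locked. Release and retreat upward.

Call:
carry_out([
  {"hand": 0,"x": 0,"y": 0,"z": -0.0005,"ax": 0,"ay": 0,"az": 0},
  {"hand": 60,"x": 0,"y": 0,"z": -0.0005,"ax": 0,"ay": 0,"az": 0},
  {"hand": 60,"x": 0,"y": 0,"z": -0.0005,"ax": 0,"ay": 0,"az": 0},
  {"hand": 60,"x": 0,"y": 0,"z": -0.0005,"ax": 0,"ay": 0,"az": 0},
  {"hand": 60,"x": 0,"y": 0,"z": -0.0005,"ax": 0,"ay": 0,"az": 0},
  {"hand": 60,"x": 0,"y": 0,"z": -0.0005,"ax": 0,"ay": 0,"az": 0},
  {"hand": 60,"x": 0,"y": 0,"z": -0.0005,"ax": 0,"ay": 0,"az": 0},
])

```text
t: 26.12
tool_pos: [0.4606, 0.4056, 0.317]
orientation: [0.925, 3.002, 0.0]
force: [0.1, 0.5, 0.2]
opening: 0.0558
gripper_force: 0.0
```

Call:
carry_out([
  {"hand": 60,"x": 0,"y": 0,"z": -0.01,"ax": 0,"ay": 0,"az": 0},
  {"hand": 60,"x": 0,"y": 0,"z": -0.03,"ax": 0,"ay": 0,"az": 0},
  {"hand": 60,"x": 0,"y": 0,"z": -0.06,"ax": 0,"ay": 0,"az": 0},
  {"hand": 60,"x": 0,"y": 0,"z": -0.1,"ax": 0,"ay": 0,"az": 0},
  {"hand": 60,"x": 0,"y": 0,"z": -0.12,"ax": 0,"ay": 0,"az": 0},
  {"hand": 60,"x": 0,"y": 0,"z": -0.12,"ax": 0,"ay": 0,"az": 0},
])

```text
t: 26.88
tool_pos: [0.461, 0.4059, 0.4397]
orientation: [0.924, 3.0, 0.006]
force: [-0.2, -0.6, -0.3]
opening: 0.0556
gripper_force: 0.0
```

```bash
python3 - <<'E'
from h import *
p,d=read_camera('side');s=read_state();print(s['t'],s['tool_pos'],s['force'],s['opening'])
a=cv2.resize(p[90:210,190:290],(500,600),interpolation=2);cv2.imwrite('pics/end.png',a)
P,uv,c=cloud('side',p,d,[(.42,.5),(.35,.45),(.07,.17)]);print(P.max(0),np.sort(P[:,2])[-12:].round(3))
P=P[P[:,2]>.125];print(rect(P))
E
```

```text
26.925 [0.46069452 0.4056768  0.43735939] [-0.11112786 -0.11411194 -0.79705181] 0.055782307015609094
[0.48000297 0.41310822 0.15796948] [0.152 0.154 0.154 0.154 0.155 0.156 0.156 0.156 0.156 0.157 0.157 0.158]
(array([462. , 396.9]), array([35.3, 32.6]), 1.6, 63)
```

View pics/end.png

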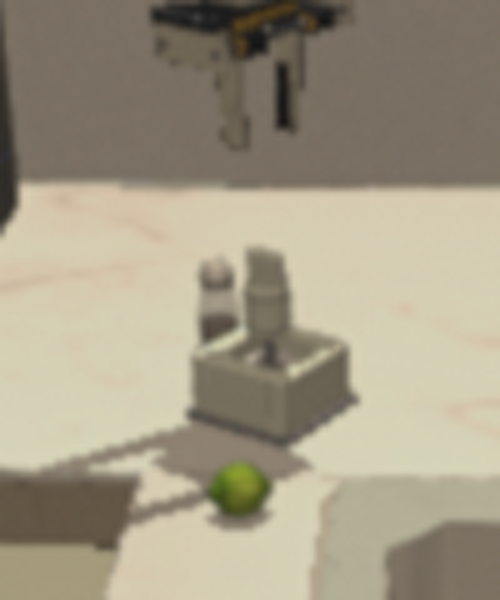

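The cartridge stands upright in the filter, wing at crop (267,265), at the expected locked height (top about 0.154 m). The gripper is clear above it, and the lime and salt are in place.

```bash
python3 -c "
from plant import robot
print(robot.close_job())"
```

```text
the job is handed in; nothing more can be done
None
```

The cartridge is fitted, turned clockwise to the stop, let up into the locking notch and released; the highest press I measured was about 13 N, and I handed the job in at about 27 s.

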